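Free the stuck taper cones, seat them in their cups and check that they rock free

ROBOT

A 6-joint arm with a two-finger parallel gripper is mounted at the origin on a cart in front of the work surface, level with it; the furniture and walls round the work are solid. World frame = base frame: x ahead of the robot, y to its left, z up, the work surface at z = 0. Lengths are in mm, angles in rad, forces in N, time in s.
With the tool pointing down it reaches from about 275 to 1000 mm from the base axis. Payload 8.4 kg.
Tool frame: the origin (TCP) lies on the centre line of the jaws, within the pads' length; the fingertips stand 17 mm ahead of it and the grasp point (between the pads) lies 2 mm behind it; z points along the fingers, y is the line along which they close (so a half turn about z gives the same grasp; the last joint's range is limited). The gripper opens to 85 mm and grips with 20 to 120 N. Pads are 22 mm wide; open, the fingers measure 114 mm over their backs; the gripper's body (76 mm by 85 mm) begins 54 mm behind the grasp point. The pads swing forward as they close: fully open they stand 13 mm farther back than shut.
Start: joints at [-0.002, 0.353, 1.633, -0, 1.155, -0.002], TCP at [625.002, -0, 248.281] pointing down, gripper open.
Joint ranges: [-2.63, 2.63], [-0.92, 2.1], [0.06, 2.66], [-1.3, 4.44], [0, 2.69], [-3.02, 3.02]. Speed limits (rad/s): [2.22, 2.22, 2.79, 3.14, 3.14, 3.14].

INTERFACE

Orientations are given as [roll, pitch, yaw] about the fixed x, y, z axes, in that order (R = Rz(yaw) Ry(pitch) Rx(roll)).
In Python, from rig import r, eyes gives the robot as it stands. The module is installed in compiled form; this text tells all that it offers.
- The arm moves only by the shell command python3 -m inch 'ROWS' [FORCE]. ROWS is JSON, a list of rows, each a list of 7 numbers: the shift along the tool's x, y, z in m, then the turn, a rotation vector about the tool's x, y, z in degrees, then the closure, from -1 (fully open) to 1 (shut). In form: [[x, y, z, rx, ry, rz, gripper], ...]. A call has 1 to 8 rows; each row shifts and turns the commanded pose from where the row before left it, along the tool's axes as they then stand; what a row does not reach is not made up. A row lasts 1/10 s, in which the tool goes at most 50 mm and 8.59 degrees, less where a joint would pass 70% of its speed; a pose out of reach is approached as far as the arm can. A call with a gripper value outside its range is refused whole. The fingers move at their own pace and stop on an object; FORCE is the grip in N (left out, the last holds). Time passes only in rows, so rows that do not move let the fingers close. It gives the time, the measured TCP pose, the force, the opening and the grip force at its end, in the units of the state.
- r.sense(): the state, without advancing time (a new reading comes with each control period).
- eyes.grab_frame(name): name is "scene" or "side" or "wrist"; returns a dict with "img" (400x640x3 uint8, blue, green, red), "fx", "fy", "cx", "cy" (pixels), "D" ([k1, k2, p1, p2, k3] as OpenCV has them; the pictures are not rectified), "R" (3x3) and "t" (3): a world point X has camera coordinates R X + t; the wrist camera has in their place "hand_eye" (4x4, takes a point from camera to tool coordinates, whose origin is the TCP and whose axes are the flange's). Camera axes: x right, y down, z forward; pixel columns grow to the right and rows downward; lengths in mm; the calibration is good to about 2 mm. A picture is of the moment at which its call begins: read the wrist's pose just before it. There is no depth.
- r.sign_off(): hands the job in; it is judged then, once.
The state is a dict: "clock": time; "qpos": joint angles; "qvel": joint speeds; "joint_efforts": joint torques, N m; "eef_pos": TCP position; "tcp_rot": TCP orientation; "contact_force": force on the tool from outside, world axes, zero at the start; "wrist_torque": the same for the moment, N m; "opening": opening from 0.0 (shut) to 1.0 (fully open); "grasp_force": force on a finger pad.
Only numpy, scipy, OpenCV 4.12 (cv2) and the standard library are available. Lean on these libraries where they do the work, as an engineer would, in place of code of your own. Each camera call takes 0.05 s, during which the arm holds its last target. There are 200 camera calls.

TASK

Free each taper cone from the keeper jaws of the storage block by rocking it toward the one jaw and then the other (a straight pull only catches) and seat it fully home in the cup of its own colour. When all the cones there are sit home, check each in turn, in the order red, yellow, blue: rock it clearly, by more than 5 degrees, inside its cup without taking it out, and set it back. Leave every cone released, upright and fully home in its cup, with the cups standing on the worktop, and do not disturb the timer, the vial and the marker.

Things in the scene. Friction and masses are not known exactly. Their poses are not given: they have to be found in the camera images.
- block: fixed aluminium storage block on the worktop, 110 (x) x 230 (y) x 20 mm high, origin at the centre of its underside. Three round pockets (12 mm across, 6 mm deep, floor 14 mm above the worktop) lie along its y axis at y = -75, 0, +75 mm; each holds a cone or is empty. Two grey keeper jaws stand at each pocket, on its -x and +x sides, 28 mm wide, their tops 70 to 74 mm above the worktop
- pocket_middle (a point): floor of the middle pocket. At every pocket the jaws stand 0.5 mm from the cone's collar; their lips reach 3.5 mm over it, 6 mm above it, and catch a straight pull. A jaw slides out along the block's x by up to 9 mm, with 5 N of friction, and stays (no spring). Tilting the cone about its foot by 10 to 14 degrees to one jaw, then the other, clears both; then lift it
- cone_red: loose steel taper cone with red collar, the largest, 92 mm tall, about 90 g; may be absent. Origin: centre of its foot, z up its axis. Diameters: pilot 9 mm (z 0-8 mm), taper 26 mm at z 8 to 42 mm at z 38, collar 46 mm (z 40-45), stem 14 mm (z 45-60), black knob to grip 22 mm (z 60-92). It starts upright in one of the block's pockets
- cone_yellow: loose steel taper cone with yellow collar, the middle, 92 mm tall, about 90 g; may be absent. Origin: centre of its foot, z up its axis. Diameters: pilot 9 mm (z 0-8 mm), taper 21 mm at z 8 to 37 mm at z 38, collar 46 mm (z 40-45), stem 14 mm (z 45-60), black knob to grip 22 mm (z 60-92). It starts upright in one of the block's pockets
- cone_blue: loose steel taper cone with blue collar, the smallest, 92 mm tall, about 90 g; may be absent. Origin: centre of its foot, z up its axis. Diameters: pilot 9 mm (z 0-8 mm), taper 16 mm at z 8 to 32 mm at z 38, collar 46 mm (z 40-45), stem 14 mm (z 45-60), black knob to grip 22 mm (z 60-92). It starts upright in one of the block's pockets
- cup_red: loose, heavy (0.7 kg) red tapered cup on a dark round foot of 72 mm diameter and 6 mm thick, standing on the worktop; origin at the centre of its underside, z up. Its rim is 50 mm above the worktop and its inside matches the taper of the red cone: fully home, the cone's foot is 15.5 mm above the cup's underside, and its collar stays about 5 mm clear above the rim
- cup_yellow: loose, heavy (0.7 kg) yellow tapered cup on a dark round foot of 72 mm diameter and 6 mm thick, standing on the worktop; origin at the centre of its underside, z up. Its rim is 50 mm above the worktop and its inside matches the taper of the yellow cone: fully home, the cone's foot is 15.5 mm above the cup's underside, and its collar stays about 5 mm clear above the rim
- cup_blue: loose, heavy (0.7 kg) blue tapered cup on a dark round foot of 72 mm diameter and 6 mm thick, standing on the worktop; origin at the centre of its underside, z up. Its rim is 50 mm above the worktop and its inside matches the taper of the blue cone: fully home, the cone's foot is 15.5 mm above the cup's underside, and its collar stays about 5 mm clear above the rim
- timer: grey laboratory timer, 72 x 72 x 19 mm, a bystander; origin at the centre of its underside
- vial: small brown vial with a black cap, 22 mm across, 44 mm tall, a bystander; origin at the centre of its underside
- marker: white marker pen with a black cap, lying, 122 x 72 x 16 mm as it lies, a bystander; origin at the centre of its underside

How it is judged (in metres and radians):
On the way, in this order (a step that is already met when the one before it is completed fails the run):
1. every cone there is sits fully home in the cup of its own colour (horizontal distance between cone_red and cup_red below 0.005 m and z of cone_red in the frame of cup_red between 0.0115 and 0.0195 m and angle between the z axis of cone_red and the z axis of cup_red, either way round below 0.06 rad and angle between each of cup_red, cup_yellow, cup_blue's own z axis and vertical below 0.06 rad and horizontal distance between cone_yellow and cup_yellow below 0.005 m and z of cone_yellow in the frame of cup_yellow between 0.0115 and 0.0195 m and angle between the z axis of cone_yellow and the z axis of cup_yellow, either way round below 0.06 rad and horizontal distance between cone_blue and cup_blue below 0.005 m and z of cone_blue in the frame of cup_blue between 0.0115 and 0.0195 m and angle between the z axis of cone_blue and the z axis of cup_blue, either way round below 0.06 rad), for 0.2 s.
2. the red cone is rocked more than 5 degrees while it stays in its cup (less than 20 mm up) (angle between the z axis of cone_red and the z axis of cup_red, either way round above 0.08 rad and height (world z) of cone_red below 0.0355 m and horizontal distance between cone_red and cup_red below 0.02 m), for 0.1 s.
3. the yellow cone is rocked more than 5 degrees while it stays in its cup (less than 20 mm up) (angle between the z axis of cone_yellow and the z axis of cup_yellow, either way round above 0.08 rad and height (world z) of cone_yellow below 0.0355 m and horizontal distance between cone_yellow and cup_yellow below 0.02 m), for 0.1 s.
4. the blue cone is rocked more than 5 degrees while it stays in its cup (less than 20 mm up) (angle between the z axis of cone_blue and the z axis of cup_blue, either way round above 0.08 rad and height (world z) of cone_blue below 0.0355 m and horizontal distance between cone_blue and cup_blue below 0.02 m), for 0.1 s.
At the end, for the whole second after the job is handed in: Every cone there is sits in the cup of its own colour: within 5 mm of its axis, within 4 mm of its seated height, aligned with it within 0.06 rad; every cup stands flat on the worktop (all of step 1 and height (world z) of each of cup_red, cup_yellow, cup_blue below 0.006 m); the robot touches nothing.
It fails at once if the timer is moved more than 30 mm (distance of timer from where it was at the start of the episode above 0.03 m).
It fails at once if the vial is moved more than 30 mm (distance of vial from where it was at the start of the episode above 0.03 m).
It fails at once if the marker is moved more than 30 mm (distance of marker from where it was at the start of the episode above 0.03 m).
Of cone_red, cone_yellow, cone_blue only 2 to 3 are there at a start; the rules pass over those that are not, and their reading is None.
At some moment in a run one of cup_red, cup_yellow, cup_blue may be knocked a few centimetres aside while the robot is not near it.
Once in a run the grip may slacken for a moment while it holds something.
It also fails if it takes over 210 s, if anything falls off the work surface, if the arm or the gripper's body presses on something with over 40 N, if the wrist force passes 120 N, or if a joint passes its speed limit or range.

## Working session

There is one attempt and no reset: what is moved stays moved. The work goes in short steps, Python scripts to look and compute and a shell command to move; the robot and the scene stay as the last step left them, time stands still between calls to the robot, and variables do not carry over. Pictures are saved under pics/ and viewed, at most 19 in all, crops included, and the job is handed in when it is done.

```bash
mkdir -p pics
cat > h.py <<'E'
import numpy as np, cv2
from rig import r, eyes
def save(name,fn):
    f=eyes.grab_frame(name); cv2.imwrite('pics/'+fn,f['img']); np.save('pics/'+fn[:-4]+'.npy',f,allow_pickle=True); return f
def ray(f,uv):
    K=np.array([[f['fx'],0,f['cx']],[0,f['fy'],f['cy']],[0,0,1]])
    p=cv2.undistortPoints(np.array([[uv]],float),K,np.array(f['D']))[0,0]
    R=np.array(f['R']);t=np.array(f['t']).ravel()
    d=R.T@np.array([p[0],p[1],1]);return -R.T@t,d/np.linalg.norm(d)
def atz(f,uv,z):
    o,d=ray(f,uv);return o+d*(z-o[2])/d[2]
def proj(f,X):
    K=np.array([[f['fx'],0,f['cx']],[0,f['fy'],f['cy']],[0,0,1]])
    R=np.array(f['R']);t=np.array(f['t'],float).ravel()
    return cv2.projectPoints(np.atleast_2d(np.array(X,float)),cv2.Rodrigues(R)[0],t,K,np.array(f['D']))[0][:,0]
def tri(rays):
    A=np.zeros((3,3));b=np.zeros(3)
    for o,d in rays:
        P=np.eye(3)-np.outer(d,d);A+=P;b+=P@o
    X=np.linalg.solve(A,b);return X,[np.linalg.norm((np.eye(3)-np.outer(d,d))@(X-o)) for o,d in rays]
E
python3 - <<'E'
from h import *
print(r.sense())
for n in('scene','side','wrist'):
    f=save(n,n+'0.png');print(n,{k:np.round(v,3).tolist() for k,v in f.items() if k!='img'})
E
```

```text
{'clock': 0.0, 'qpos': array([-2.37827705e-03,  3.53641968e-01,  1.63414350e+00, -2.02820904e-05,
        1.15518318e+00, -2.42884874e-03]), 'qvel': array([-0.00132879, -0.00143099,  0.00022754,  0.00036825,  0.00139562,
        0.00131668]), 'joint_efforts': array([-2.03471049e-03, -6.05236173e+01, -3.42063046e+01, -2.62302356e-04,
        9.48130677e-03,  3.61521288e-06]), 'eef_pos': array([6.24547761e+02, 8.61030611e-03, 2.47561512e+02]), 'tcp_rot': array([-3.14021662e+00,  1.52020428e-05,  1.57085511e+00]), 'contact_force': array([-0.36182035,  0.18557549,  0.60844714]), 'wrist_torque': array([ 0.02639989, -0.04335889,  0.00872845]), 'grasp_force': 0.0, 'opening': 1.0021027198356358}
scene {'fx': 501.811, 'fy': 501.811, 'cx': 334.663, 'cy': 208.554, 'D': [-0.053, 0.0, 0.0, 0.0, 0.0], 'R': [[0.91, -0.414, 0.013], [-0.313, -0.708, -0.633], [0.272, 0.572, -0.774]], 't': [-508.818, 162.427, 1126.804]}
side {'fx': 369.496, 'fy': 369.496, 'cx': 321.48, 'cy': 200.064, 'D': [-0.087, 0.0, 0.0, 0.0, 0.0], 'R': [[0.93, -0.368, 0.008], [-0.242, -0.627, -0.74], [0.277, 0.686, -0.672]], 't': [-503.129, 154.528, 912.351]}
wrist {'fx': 332.99, 'fy': 332.99, 'cx': 322.326, 'cy': 199.383, 'D': [0.004, 0.0, 0.0, 0.0, 0.0], 'hand_eye': [[0.0, -0.965, -0.262, 66.941], [1.0, 0.0, -0.001, -0.204], [0.001, -0.262, 0.965, -125.424], [0.0, 0.0, 0.0, 1.0]]}
```

View pics/scene0.png

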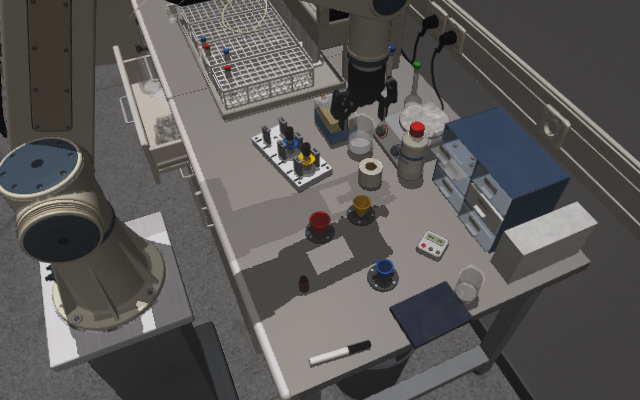

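View pics/side0.png

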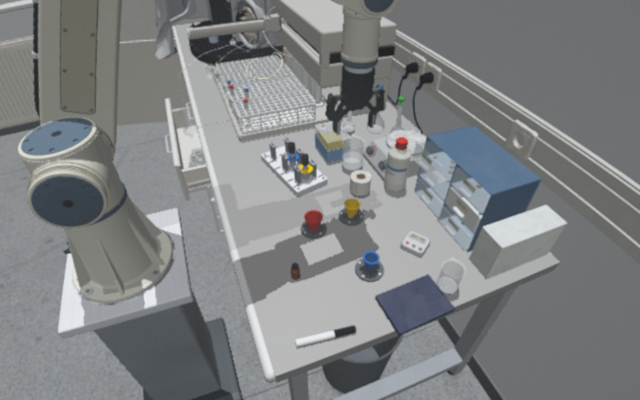

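View pics/wrist0.png

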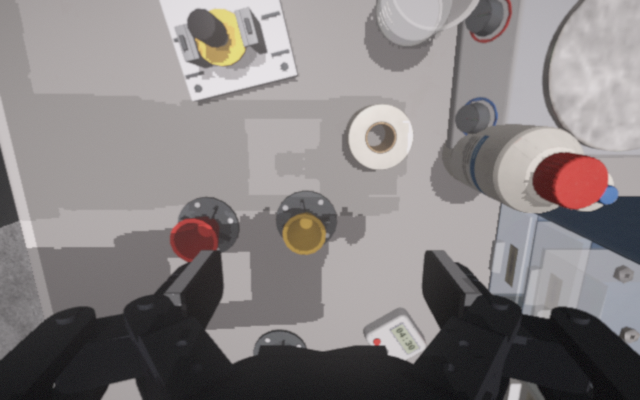

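Run:
```python
from h import *
f=np.load('pics/scene0.npy',allow_pickle=True).item();g=np.load('pics/side0.npy',allow_pickle=True).item()
a=cv2.resize(f['img'][110:200,240:345],None,fx=5,fy=5,interpolation=cv2.INTER_CUBIC)
b=cv2.resize(g['img'][130:200,255:335],None,fx=3.4,fy=3.4,interpolation=cv2.INTER_CUBIC)
c=np.zeros((450,800,3),np.uint8);c[:450,:525]=a;c[:238,525:797]=b;cv2.imwrite('pics/crop1.png',c)
```

```text
(no output)
```

View pics/crop1.png

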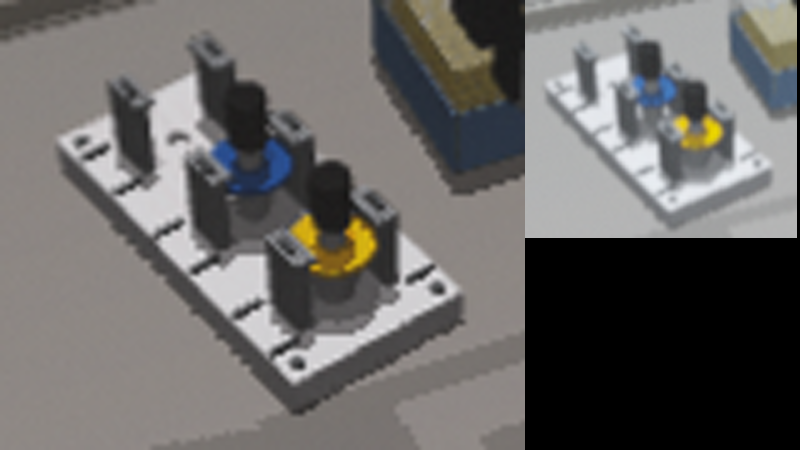

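Run:
```python
from h import *
f=np.load('pics/scene0.npy',allow_pickle=True).item();g=np.load('pics/side0.npy',allow_pickle=True).item()
P=[atz(f,p,20) for p in[(251.4,138.6),(299,187),(332.6,169)]];print(np.round(P))
print(np.linalg.norm(P[1]-P[0]),np.linalg.norm(P[2]-P[1]))
for n,a,b in[('red',(319.5,217),(313,217)),('yel',(362,200.5),(352,205)),('blue',(384.5,264),(370.5,257)),('vial',(304,277),(295.5,266)),('knobY',(306,145),(304.5,156.5)),('knobB',(289,129),(291,144))]:
    X,e=tri([ray(f,a),ray(g,b)]);print(n,X.round(),np.round(e,1),atz(f,a,50).round(),atz(g,b,50).round())
```

```text
[[437. 294.  20.]
 [491.  72.  20.]
 [596.  96.  20.]]
228.43805345955565 107.69906671786747
red [507. -23.  -2.] [0.3 0.3] [491. -61.  50.] [488. -72.  50.]
yel [628. -19.  -0.] [0.7 0.7] [606. -56.  50.] [603. -67.  50.]
blue [ 584. -221.   14.] [0.2 0.2] [ 570. -240.   50.] [ 568. -246.   50.]
vial [ 405. -171.    2.] [0. 0.] [ 395. -199.   50.] [ 395. -207.   50.]
knobY [543. 146.  84.] [0.1 0.1] [556. 179.  50.] [559. 191.  50.]
knobB [522. 211.  93.] [0.3 0.3] [537. 257.  50.] [541. 274.  50.]
```

```bash
cat >> h.py <<'E'
from scipy.spatial.transform import Rotation as Ro
def wrist(fn):
    s=r.sense();f=eyes.grab_frame('wrist')
    T=np.eye(4);T[:3,:3]=Ro.from_euler('xyz',s['tcp_rot']).as_matrix();T[:3,3]=s['eef_pos']
    C=np.linalg.inv(T@np.array(f['hand_eye']));f['R']=C[:3,:3];f['t']=C[:3,3]
    cv2.imwrite('pics/'+fn+'.png',f['img']);np.save('pics/'+fn+'.npy',f,allow_pickle=True);return f
def load(fn): return np.load('pics/'+fn+'.npy',allow_pickle=True).item()
def blobs(f):
    hsv=cv2.cvtColor(f['img'],cv2.COLOR_BGR2HSV)
    for n,lo,hi in[('red',(0,150,70),(6,255,255)),('red2',(174,150,70),(180,255,255)),('yel',(18,150,80),(32,255,255)),('blue',(105,150,60),(122,255,255))]:
        m=cv2.inRange(hsv,lo,hi);k,l,s,c=cv2.connectedComponentsWithStats(m)
        for i in range(1,k):
            if s[i][4]>100: print(n,s[i].tolist(),c[i].round(1))
E
python3 -m inch '[[0.02,-0.032,-0.017,0,0,0,-1],[0.02,-0.032,-0.017,0,0,0,-1],[0.02,-0.031,-0.017,0,0,0,-1],[0,0,0,0,0,0,-1],[0,0,0,0,0,0,-1]]'
python3 -c "
from h import *
blobs(wrist('w1'))"
python3 -m inch '[[0.035,0,0,0,0,0,-1],[0.035,0,0,0,0,0,-1],[0.03,0,0,0,0,0,-1],[0,0,0,0,0,0,-1],[0,0,0,0,0,0,-1]]'
python3 -c "
from h import *
f=wrist('w2');blobs(f);
a=np.hstack([load('w1')['img'],f['img']]);cv2.imwrite('pics/w12.png',cv2.resize(a[:, :],(800,250)))"
```

```text
clock: 0.65
eef_pos: [530.0, 60.3, 299.8]
tcp_rot: [3.14, 0.0, 1.572]
contact_force: [-0.0, 1.2, 0.4]
opening: 0.998
grasp_force: 0.0
red [594, 214, 46, 45, 1362] [621.8 235.2]
clock: 1.2
eef_pos: [530.4, 159.8, 298.2]
tcp_rot: [-3.14, 0.001, 1.572]
contact_force: [0.6, -0.4, -0.2]
opening: 0.999
grasp_force: 0.0
red [595, 314, 32, 29, 216] [613.7 328. ]
red [275, 323, 35, 25, 671] [292.2 335.1]
```

View pics/w2.png

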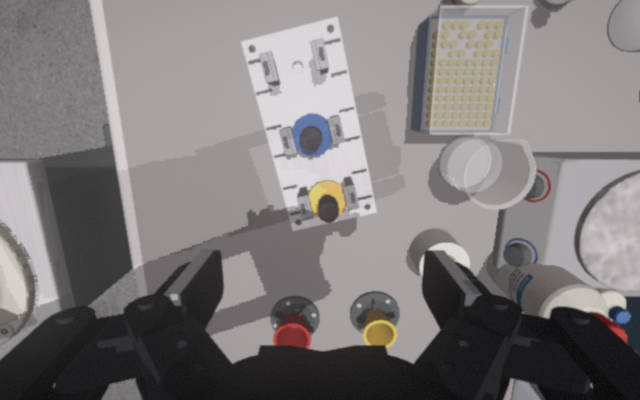

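View pics/w1.png

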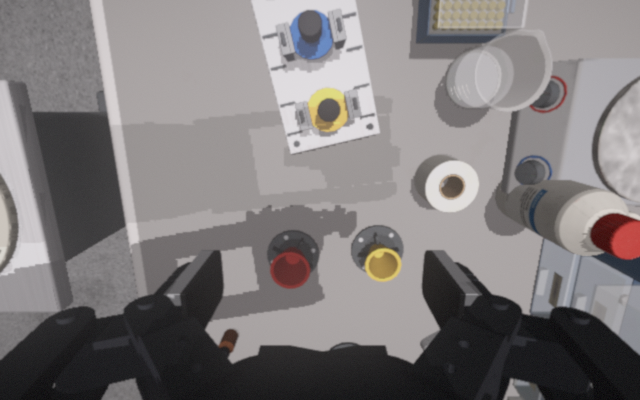

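```bash
python3 - <<'E'
from h import *
f2=load('w2');f1=load('w1')
P=np.array([atz(f2,p,20) for p in[(242,41),(340,17),(376,212),(293,231)]]);print(P.round(1), P.mean(0).round(1))
print([np.linalg.norm(P[i]-P[i-1]).round(1) for i in range(4)])
v=P[0]-P[3]+P[1]-P[2];print('yaw from long',np.degrees(np.arctan2(-v[0],v[1])));v=P[1]-P[0]+P[2]-P[3];print(np.degrees(np.arctan2(v[1],v[0])))
# corner triangulation for height check (two near corners)
for a,b in[((376,212),(379,134)),((293,231),(293,153))]:
    X,e=tri([ray(f2,a),ray(f1,b)]);print('corner',X.round(1),np.round(e,1))
for n,(a,b) in {'blue':((311,139),(310,27)),'yel':((328,209),(329,109))}.items():
    cs=[]
    for f,(u,v) in((f2,a),(f1,b)):
        y0=max(v-25,0);g=f['img'][y0:v+25,u-25:u+25].max(2);m=(g<62).astype(np.uint8)
        k,l,s,c=cv2.connectedComponentsWithStats(m);i=1+np.argmax(s[1:,4]);print(n,s[i],(c[i]+[u-25,y0]).round(1));cs.append(c[i]+[u-25,y0])
    X,e=tri([ray(f2,cs[0]),ray(f1,cs[1])]);print(X.round(1),np.round(e,1),atz(f2,cs[0],106-10).round(1))
E
python3 - <<'E'
import cv2,numpy as np
a=cv2.imread('pics/w2.png')[100:240,240:400];b=cv2.imread('pics/w1.png')[0:160,240:400]
cv2.imwrite('pics/c2.png',np.hstack([cv2.resize(a,None,fx=2.5,fy=2.5,interpolation=2),cv2.resize(b,None,fx=2.5,fy=2.5,interpolation=2)[:350]]))
E
```

```text
[[440.  299.1  20. ]
 [548.6 323.3  20. ]
 [597.7 100.3  20. ]
 [491.8  74.5  20. ]] [519.5 199.3  20. ]
[np.float64(230.5), np.float64(111.2), np.float64(228.3), np.float64(109.0)]
yaw from long 12.689024260670589
13.118097348725872
corner [599.   97.8  11.9] [0. 0.]
corner [493.4  76.1  24.3] [1.2 1.2]Traceback (most recent call last):
  File "<stdin>", line 13, in <module>
    return _wrapfunc(a, 'argmax', axis=axis, out=out, **kwds)
    return bound(*args, **kwds)
ValueError: attempt to get argmax of an empty sequence
```

View pics/c2.png

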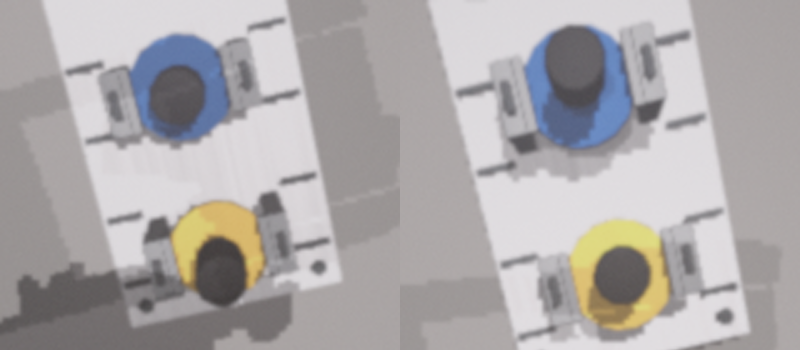

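Run:
```python
from h import *
f2=load('w2');f1=load('w1')
for n,a,b in[('blue',(310.8,138.4),(310,22.4)),('yel',(328.4,210.8),(328.8,110))]:
    X,e=tri([ray(f2,a),ray(f1,b)]);print(n,X.round(1),np.round(e,1),atz(f2,a,106).round(1),atz(f1,b,106).round(1))
# corner screws/cups: cup rims in w1,w2, feet
for n,a,b in[('yelcup rim',(379,334),(382.5,264)),('redrim',(292,337),(291,269)),('yelfoot',(375,314),(377,249))]:
    X,e=tri([ray(f2,a),ray(f1,b)]);print(n,X.round(1),np.round(e,1),atz(f1,b,50).round(1),atz(f1,b,6).round(1))
```

```text
blue [518.8 199.7 105.5] [0.1 0.1] [518.8 199.8 106. ] [518.9 199.6 106. ]
yel [535.9 126.3  98.9] [0. 0.] [535.8 128.5 106. ] [535.7 126.3 106. ]
yelcup rim [604.  -57.1  49.9] [0.2 0.2] [604.2 -57.1  50. ] [612.9 -78.7   6. ]
redrim [489.8 -68.1  41.9] [0.6 0.6] [491.3 -64.   50. ] [486.8 -86.4   6. ]
yelfoot [604.3 -55.3   8.6] [0.4 0.4] [596.5 -37.1  50. ] [604.4 -56.4   6. ]
```

```bash
python3 -m inch '[[0,0,0,0,0,8,-1],[0,0,0,0,0,8,-1],[0,0,0,0,0,8,-1],[0,0,0,0,0,8,-1],[0,0,0,0,0,8,-1],[0,0,0,0,0,8,-1],[0,0,0,0,0,8,-1],[0,0,0,0,0,8,-1]]' 80
python3 -m inch '[[0,0,0,0,0,8,-1],[0,0,0,0,0,5,-1],[0,0,0,0,0,0,-1],[0,0,0,0,0,0,-1]]'
cat >> h.py <<'E'
def to(X,yaw=None):
    s=r.sense();R=Ro.from_euler('xyz',s['tcp_rot']).as_matrix()
    print('pos',s['eef_pos'].round(1),'tool-shift',(R.T@(np.array(X)-s['eef_pos'])).round(1));print('x',R[:,0].round(3),'y',R[:,1].round(3),'z',R[:,2].round(3),'F',s['contact_force'].round(1),'open',round(s['opening'],3),'t',s['clock'])
E
python3 -c "
from h import *
to([535.8,127,150])"
```

```text
clock: 2.05
eef_pos: [530.3, 158.4, 299.0]
tcp_rot: [3.141, 0.0, 0.446]
contact_force: [1.0, 0.3, 1.1]
opening: 1.003
grasp_force: 0.0
clock: 2.45
eef_pos: [530.2, 159.0, 299.1]
tcp_rot: [3.141, 0.0, 0.228]
contact_force: [0.7, 0.9, 0.3]
opening: 1.002
grasp_force: 0.0
pos [530.2 159.  299.1] tool-shift [ -1.8  32.4 149.1]
x [ 0.974  0.226 -0.   ] y [ 0.226 -0.974  0.   ] z [-0. -0. -1.] F [0.7 0.9 0.3] open 1.002 t 2.45
```

```bash
python3 -m inch '[[-0.002,0.016,0.04,0,0,0,0],[0,0.016,0.04,0,0,0,0],[0,0,0.04,0,0,0,0],[0,0,0.029,0,0,0,0],[0,0,0,0,0,0,0],[0,0,0,0,0,0,0]]' 80
python3 -c "
from h import *
to([535.8,127,96])"
```

```text
clock: 3.05
eef_pos: [535.5, 128.1, 150.7]
tcp_rot: [3.142, 0.001, 0.228]
contact_force: [0.2, -0.3, 0.8]
opening: 0.499
grasp_force: 0.0
pos [535.5 128.1 150.7] tool-shift [ 0.1  1.2 54.7]
x [ 0.974  0.226 -0.001] y [ 0.226 -0.974  0.   ] z [-0.001 -0.    -1.   ] F [ 0.2 -0.3  0.8] open 0.499 t 3.05
```

```bash
python3 -m inch '[[0,0.001,0.02,0,0,0,0],[0,0,0.02,0,0,0,0],[0,0,0.015,0,0,0,0],[0,0,0,0,0,0,0],[0,0,0,0,0,0,1],[0,0,0,0,0,0,1],[0,0,0,0,0,0,1],[0,0,0,0,0,0,1]]' 80
python3 -c "
from h import *
to([535.8,127,96])
wrist('g1')"
```

```text
clock: 3.85
eef_pos: [537.0, 127.6, 97.4]
tcp_rot: [3.141, -0.003, 0.227]
contact_force: [-0.1, -1.0, 6.2]
opening: 0.229
grasp_force: 78.0
pos [537.  127.6  97.4] tool-shift [-1.3  0.3  1.4]
x [0.974 0.225 0.003] y [ 0.225 -0.974  0.   ] z [ 0.003  0.001 -1.   ] F [-0.1 -1.   6.2] open 0.229 t 3.85
```

```bash
python3 -m inch '[[-0.0057,0,0,0,4,0,1],[-0.0057,0,0,0,4,0,1],[-0.0057,0,0.0002,0,4,0,1],[0,0,0,0,0,0,1],[0,0,0,0,0,0,1]]' 80
python3 -c "
from h import *
to([535.8,127,96])
wrist('g2')"
```

```text
clock: 4.4
eef_pos: [520.7, 124.0, 95.9]
tcp_rot: [3.142, -0.212, 0.227]
contact_force: [0.4, -0.1, 9.6]
opening: 0.232
grasp_force: 79.2
pos [520.7 124.   95.9] tool-shift [15.1  0.5  3.2]
x [0.952 0.22  0.211] y [ 0.225 -0.974  0.   ] z [ 0.205  0.047 -0.978] F [ 0.4 -0.1  9.6] open 0.232 t 4.4
```

```bash
python3 -m inch '[[0.0057,0,-0.0002,0,-4,0,1],[0.0057,0,-0.0002,0,-4,0,1],[0.0057,0,-0.0002,0,-4,0,1],[0.0057,0,0,0,-4,0,1],[0.0057,0,0,0,-4,0,1],[0.0057,0,0,0,-4,0,1],[0,0,0,0,0,0,1],[0,0,0,0,0,0,1]]' 80
python3 -c "
from h import *
to([535.8,127,96])
f=wrist('g3')
cv2.imwrite('pics/g123.png',np.hstack([load('g1')['img'],load('g3')['img']])[::1,::1][:, :])
a=[load(k)['img'][150:,160:480] for k in('g1','g2','g3')]
cv2.imwrite('pics/g123.png',cv2.resize(np.hstack(a),(800,208)))"
```

```text
clock: 5.25
eef_pos: [552.2, 131.2, 95.7]
tcp_rot: [3.142, 0.209, 0.227]
contact_force: [-0.1, -0.4, 1.9]
opening: 0.23
grasp_force: 78.6
pos [552.2 131.2  95.7] tool-shift [-16.6   0.4   3.2]
x [ 0.953  0.22  -0.207] y [ 0.225 -0.974  0.   ] z [-0.202 -0.047 -0.978] F [-0.1 -0.4  1.9] open 0.23 t 5.25
```

View pics/g123.png

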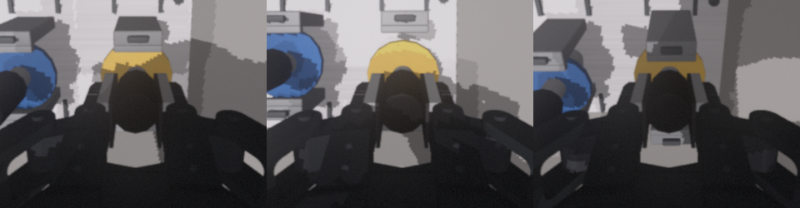

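```bash
python3 -m inch '[[-0.0057,0,-0.0005,0,4,0,1],[-0.0057,0,-0.0005,0,4,0,1],[-0.0057,0,0,0,4,0,1],[0,0,0,0,0,0,1],[0,0,-0.005,0,0,0,1],[0,0,-0.006,0,0,0,1],[0,0,0,0,0,0,1]]' 80
python3 -c "
from h import *
to([535.8,127,96])"
```

```text
clock: 6.0
eef_pos: [536.6, 127.7, 111.0]
tcp_rot: [-3.142, -0.001, 0.227]
contact_force: [0.8, -0.0, -1.5]
opening: 0.229
grasp_force: 78.2
pos [536.6 127.7 111. ] tool-shift [-1.   0.5 15. ]
x [0.974 0.225 0.001] y [ 0.225 -0.974 -0.   ] z [ 0.001  0.    -1.   ] F [ 0.8 -0.  -1.5] open 0.229 t 6.0
```

```bash
python3 -m inch '[[0,0,-0.035,0,0,0,1],[0,0,-0.04,0,0,0,1],[0.006,0.04,0,0,0,0,1],[0.006,0.04,0,0,0,0,1],[0.006,0.04,0,0,0,0,1],[0,0,0,0,0,0,1],[0,0,0,0,0,0,1]]' 80
python3 -c "
from h import *
to([604,-56.5,185])
f=wrist('y1');save('scene','s1.png')
cv2.imwrite('pics/y1b.png',np.vstack([f['img'][120:,:],load('s1')['img'][100:330]]))"
```

```text
clock: 6.7
eef_pos: [580.3, 13.8, 184.7]
tcp_rot: [-3.141, 0.001, 0.225]
contact_force: [0.4, 0.6, -0.9]
opening: 0.231
grasp_force: 78.8
pos [580.3  13.8 184.7] tool-shift [ 7.4 73.8 -0.3]
x [ 0.975  0.223 -0.001] y [ 0.223 -0.975 -0.001] z [-0.001  0.    -1.   ] F [ 0.4  0.6 -0.9] open 0.231 t 6.7
```

View pics/y1b.png

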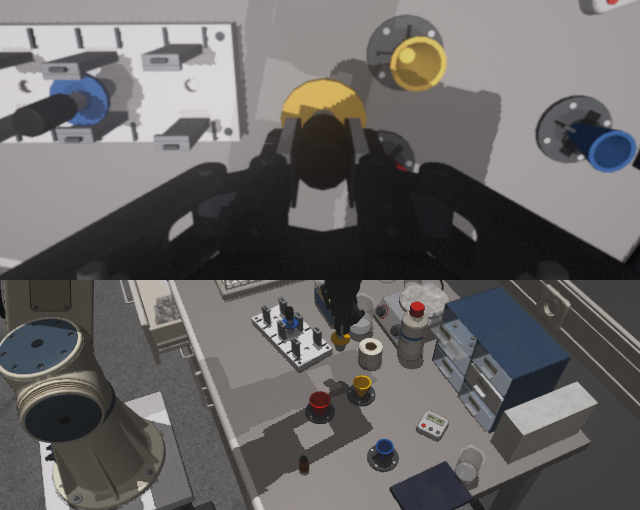

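```bash
python3 -c "
from h import *
f=load('y1')
print(atz(f,(418,183.5),50),atz(f,(405,173),6),atz(f,(612,270),50),atz(f,(575,248),6))
print('cone collar far edge',atz(f,(323,198),185+2-84+45))"
```

```text
[605.32022406 -58.01781234  50.        ] [605.48400775 -58.09706588   6.        ] [ 569.72040311 -242.23115986   50.        ] [ 570.86861259 -242.33857408    6.        ]
cone collar far edge [602.35794331  19.2885938  148.        ]
```

```bash
python3 -m inch '[[0.004,0.038,0,0,0,0,1],[0.004,0.037,0,0,0,0,1],[0,0,0.03,0,0,0,1],[0,0,0.03,0,0,0,1],[0,0,0,0,0,0,1],[0,0,0,0,0,0,1]]' 80
python3 -c "
from h import *
to([604.8,-57.5,99])"
```

```text
clock: 7.4
eef_pos: [604.4, -55.7, 125.1]
tcp_rot: [-3.141, 0.001, 0.228]
contact_force: [0.2, -0.9, -1.0]
opening: 0.232
grasp_force: 79.0
pos [604.4 -55.7 125.1] tool-shift [-0.   1.8 26.1]
x [ 0.974  0.226 -0.001] y [ 0.226 -0.974 -0.001] z [-0.002  0.    -1.   ] F [ 0.2 -0.9 -1. ] open 0.232 t 7.4
```

```bash
python3 -m inch '[[0,0.0015,0.008,0,0,0,1],[0,0,0.008,0,0,0,1],[0,0,0.005,0,0,0,1],[0,0,0.002,0,0,0,1],[0,0,0.002,0,0,0,1],[0,0,0,0,0,0,1],[0,0,0,0,0,0,1]]' 80
python3 -c "
from h import *
to([604.8,-57.5,99])"
```

```text
clock: 8.1
eef_pos: [605.5, -58.4, 100.2]
tcp_rot: [3.141, -0.001, 0.227]
contact_force: [3.0, -1.7, -1.4]
opening: 0.229
grasp_force: 78.9
pos [605.5 -58.4 100.2] tool-shift [-0.5 -1.   1.2]
x [0.974 0.225 0.001] y [ 0.225 -0.974  0.   ] z [ 0.001 -0.    -1.   ] F [ 3.  -1.7 -1.4] open 0.229 t 8.1
```

Nearly home; press gently then release at half opening and rise.

```bash
python3 -m inch '[[0,0,0.001,0,0,0,1],[0,0,0.001,0,0,0,1],[0,0,0,0,0,0,1]]' 80; python3 -m inch '[[0,0,0,0,0,0,0.2],[0,0,0,0,0,0,0],[0,0,0,0,0,0,0],[0,0,0,0,0,0,0]]'
python3 -c "
from h import *
to([604.8,-57.5,99])"
python3 -m inch '[[0,0,-0.02,0,0,0,0],[0,0,-0.03,0,0,0,0],[0,0,-0.04,0,0,0,0],[-0.035,0,-0.02,0,0,0,0],[-0.035,0,0,0,0,0,0],[0,0,0,0,0,0,0],[0,0,0,0,0,0,0]]'
python3 -c "
from h import *
to([519,199.7,200])
wrist('y2')"
```

```text
clock: 8.4
eef_pos: [606.0, -58.4, 98.8]
tcp_rot: [3.141, -0.002, 0.227]
contact_force: [2.8, -1.4, 4.9]
opening: 0.231
grasp_force: 79.6
clock: 8.8
eef_pos: [604.7, -58.1, 97.7]
tcp_rot: [-3.141, 0.001, 0.227]
contact_force: [-0.4, -0.3, 0.2]
opening: 0.502
grasp_force: 0.0
pos [604.7 -58.1  97.7] tool-shift [ 0.2 -0.5 -1.3]
x [ 0.974  0.225 -0.001] y [ 0.225 -0.974 -0.   ] z [-0.001  0.    -1.   ] F [-0.4 -0.3  0.2] open 0.502 t 8.8
clock: 9.5
eef_pos: [536.6, -74.0, 208.3]
tcp_rot: [3.142, -0.0, 0.226]
contact_force: [0.5, -0.0, -0.2]
opening: 0.502
grasp_force: 0.0
pos [536.6 -74.  208.3] tool-shift [  44.3 -270.7    8.3]
x [0.974 0.224 0.   ] y [ 0.224 -0.974  0.   ] z [ 0.  0. -1.] F [ 0.5 -0.  -0.2] open 0.502 t 9.5
```

View pics/y2.png

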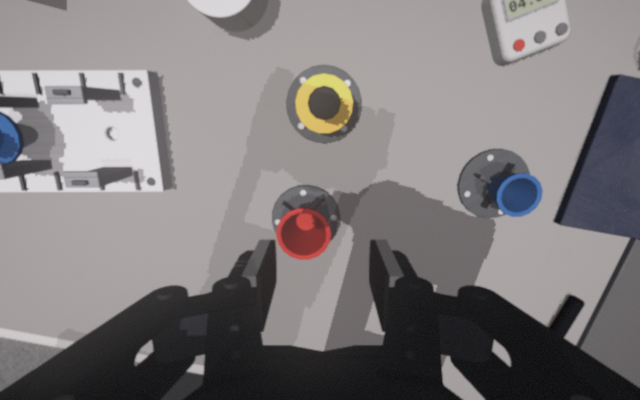

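```bash
python3 -m inch '[[0.015,-0.04,0,0,0,0,0],[0.015,-0.04,0,0,0,0,0],[0.015,-0.04,0,0,0,0,0],[0,-0.045,0,0,0,0,0],[0,-0.045,0,0,0,0,0],[0,-0.045,0,0,0,0,0],[0,-0.015,0,0,0,0,0],[0,0,-0.01,0,0,0,0]]'
python3 -c "
from h import *
f=load('y2')
print('bluecup',atz(f,(519,194.5),50),atz(f,(495,183),6),'ycollar',atz(f,(324,102),60.5),'yknob',atz(f,(324,102),107.5),'foot',atz(f,(324,103.5),6))
to([519,199.7,150])"
```

```text
clock: 10.35
eef_pos: [519.3, 201.3, 216.7]
tcp_rot: [3.141, 0.003, 0.23]
contact_force: [1.0, 0.0, -0.6]
opening: 0.496
grasp_force: 0.0
bluecup [ 568.82507676 -243.08508441   50.        ] [ 569.66289811 -243.7740272     6.        ] ycollar [606.20088763 -58.53212598  60.5       ] yknob [605.28479904 -58.51818489 107.5       ] foot [605.93739824 -58.85580682   6.        ]
pos [519.3 201.3 216.7] tool-shift [-0.5  1.4 66.7]
x [ 0.974  0.228 -0.003] y [ 0.228 -0.974  0.   ] z [-0.003 -0.001 -1.   ] F [ 1.   0.  -0.6] open 0.496 t 10.35
```

Yellow is seated. Blue cup about (569.5,-243). Grip the blue cone.

```bash
python3 -m inch '[[0,0.001,0.04,0,0,0,0],[0,0,0.04,0,0,0,0],[0,0,0.02,0,0,0,0],[0,0,0,0,0,0,0],[0,0,0,0,0,0,0]]'
python3 -c "
from h import *
to([519,199.7,97])"
```

```text
clock: 10.85
eef_pos: [521.2, 197.6, 118.5]
tcp_rot: [3.141, -0.0, 0.226]
contact_force: [-0.2, 0.7, 0.7]
opening: 0.497
grasp_force: 0.0
pos [521.2 197.6 118.5] tool-shift [-1.6 -2.6 21.5]
x [0.975 0.224 0.   ] y [ 0.224 -0.975  0.   ] z [ 0. -0. -1.] F [-0.2  0.7  0.7] open 0.497 t 10.85
```

```bash
python3 -m inch '[[-0.0015,-0.0025,0.012,0,0,0,0],[0,0,0.01,0,0,0,0],[0,0,0,0,0,0,0],[0,0,0,0,0,0,1],[0,0,0,0,0,0,1],[0,0,0,0,0,0,1],[0,0,0,0,0,0,1]]' 80
python3 -c "
from h import *
to([519,199.7,97])"
```

```text
clock: 11.55
eef_pos: [518.5, 200.5, 96.5]
tcp_rot: [-3.142, -0.001, 0.227]
contact_force: [-0.5, -0.3, 2.6]
opening: 0.231
grasp_force: 78.2
pos [518.5 200.5  96.5] tool-shift [ 0.3  0.9 -0.5]
x [0.974 0.225 0.001] y [ 0.225 -0.974 -0.   ] z [ 0.001  0.    -1.   ] F [-0.5 -0.3  2.6] open 0.231 t 11.55
```

```bash
python3 -m inch '[[-0.0057,0,0,0,4,0,1],[-0.0057,0,0,0,4,0,1],[-0.0057,0,0,0,4,0,1],[0,0,0,0,0,0,1],[0,0,0,0,0,0,1]]' 80
python3 -c "
from h import *
to([519,199.7,97])"
python3 -m inch '[[0.0057,0,-0.0002,0,-4,0,1],[0.0057,0,-0.0002,0,-4,0,1],[0.0057,0,-0.0002,0,-4,0,1],[0.0057,0,0,0,-4,0,1],[0.0057,0,0,0,-4,0,1],[0.0057,0,0,0,-4,0,1],[0,0,0,0,0,0,1],[0,0,0,0,0,0,1]]' 80
python3 -m inch '[[-0.0057,0,-0.0005,0,4,0,1],[-0.0057,0,-0.0005,0,4,0,1],[-0.0057,0,0,0,4,0,1],[0,0,0,0,0,0,1],[0,0,-0.005,0,0,0,1],[0,0,-0.006,0,0,0,1],[0,0,0,0,0,0,1]]' 80
python3 -c "
from h import *
to([519,199.7,97])"
```

```text
clock: 12.05
eef_pos: [501.8, 196.7, 95.2]
tcp_rot: [-3.142, -0.208, 0.227]
contact_force: [-0.4, -0.3, 1.0]
opening: 0.236
grasp_force: 78.4
pos [501.8 196.7  95.2] tool-shift [17.4  1.   1.9]
x [0.953 0.22  0.207] y [ 0.225 -0.974 -0.   ] z [ 0.201  0.047 -0.978] F [-0.4 -0.3  1. ] open 0.236 t 12.05
clock: 12.85
eef_pos: [534.5, 204.1, 95.8]
tcp_rot: [-3.141, 0.21, 0.227]
contact_force: [-1.1, -0.1, -1.3]
opening: 0.228
grasp_force: 78.5
clock: 13.55
eef_pos: [519.8, 200.9, 112.1]
tcp_rot: [-3.141, -0.002, 0.227]
contact_force: [-0.3, 0.1, -1.4]
opening: 0.233
grasp_force: 78.4
pos [519.8 200.9 112.1] tool-shift [-1.   1.  15.1]
x [0.974 0.225 0.002] y [ 0.225 -0.974 -0.   ] z [ 0.001  0.001 -1.   ] F [-0.3  0.1 -1.4] open 0.233 t 13.55
```

```bash
python3 -m inch '[[0,0,-0.04,0,0,0,1],[0,0,-0.04,0,0,0,1],[0,0,-0.02,0,0,0,1],[-0.006,0.045,0,0,0,0,1],[-0.006,0.045,0,0,0,0,1],[-0.006,0.045,0,0,0,0,1],[-0.006,0.045,0,0,0,0,1],[-0.006,0.045,0,0,0,0,1]]' 80
python3 -m inch '[[-0.006,0.045,0,0,0,0,1],[-0.006,0.045,0,0,0,0,1],[0,0.045,0,0,0,0,1],[0,0,0,0,0,0,1],[0,0,0,0,0,0,1]]' 80
python3 -c "
from h import *
to([569.5,-243,212])
f=wrist('b1');save('scene','s2.png');save('side','d2.png')
cv2.imwrite('pics/b1b.png',np.vstack([f['img'],load('s2')['img'][140:340]]))"
```

```text
clock: 14.35
eef_pos: [540.2, -27.4, 211.2]
tcp_rot: [-3.141, -0.0, 0.227]
contact_force: [1.6, -0.6, -0.5]
opening: 0.23
grasp_force: 78.6
clock: 14.85
eef_pos: [558.6, -161.0, 210.7]
tcp_rot: [-3.141, 0.001, 0.224]
contact_force: [0.8, 1.1, -1.4]
opening: 0.231
grasp_force: 78.7
pos [ 558.6 -161.   210.7] tool-shift [-7.6 82.4 -1.4]
x [ 0.975  0.223 -0.001] y [ 0.223 -0.975 -0.001] z [-0.001  0.001 -1.   ] F [ 0.8  1.1 -1.4] open 0.231 t 14.85
```

View pics/b1b.png

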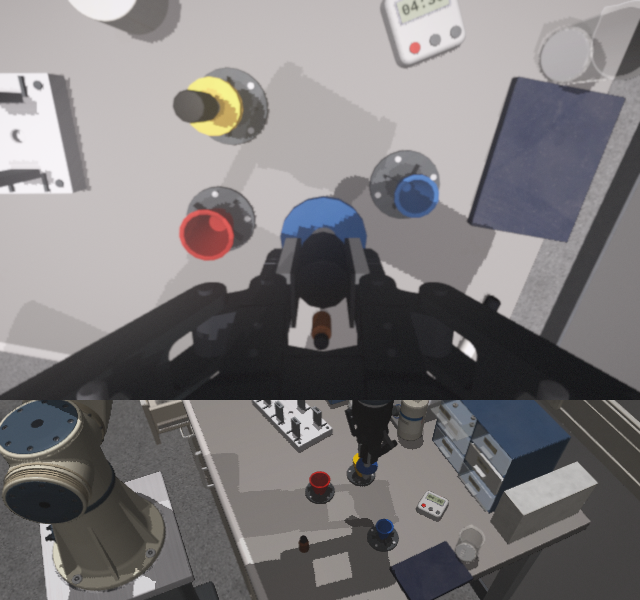

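```bash
python3 -c "
from h import *
f=load('b1')
print(atz(f,(417,195.5),50),atz(f,(405,184.5),6))"
python3 -m inch '[[-0.004,0.041,0,0,0,0,1],[-0.004,0.041,0,0,0,0,1],[0,0,0.035,0,0,0,1],[0,0,0.035,0,0,0,1],[0,0,0.01,0,0,0,1],[0,0,0,0,0,0,1],[0,0,0,0,0,0,1]]' 80
python3 -c "
from h import *
to([569.5,-243,98])"
```

```text
[ 569.0709419  -243.86802542   50.        ] [ 569.10929574 -243.70866155    6.        ]
clock: 15.7
eef_pos: [570.0, -241.0, 132.3]
tcp_rot: [3.141, -0.001, 0.228]
contact_force: [0.1, 0.5, 0.0]
opening: 0.234
grasp_force: 79.0
pos [ 570.  -241.   132.3] tool-shift [-0.9  1.8 34.3]
x [0.974 0.226 0.001] y [ 0.226 -0.974  0.001] z [ 0.001 -0.    -1.   ] F [0.1 0.5 0. ] open 0.234 t 15.7
```

Cup at (569.2,-243.6).

```bash
python3 -m inch '[[-0.001,0.0025,0.012,0,0,0,1],[0,0,0.009,0,0,0,1],[0,0,0.006,0,0,0,1],[0,0,0.003,0,0,0,1],[0,0,0.002,0,0,0,1],[0,0,0.002,0,0,0,1],[0,0,0,0,0,0,1],[0,0,0,0,0,0,1]]' 80
python3 -c "
from h import *
to([569.2,-243.6,98])"
```

```text
clock: 16.5
eef_pos: [568.6, -244.1, 97.5]
tcp_rot: [-3.141, -0.0, 0.227]
contact_force: [-2.8, 1.8, 5.2]
opening: 0.231
grasp_force: 79.7
pos [ 568.6 -244.1   97.5] tool-shift [ 0.7 -0.4 -0.5]
x [0.974 0.225 0.   ] y [ 0.225 -0.974 -0.   ] z [-0.  0. -1.] F [-2.8  1.8  5.2] open 0.231 t 16.5
```

```bash
python3 -m inch '[[0,0,0.001,0,0,0,1],[0,0,0,0,0,0,0.2],[0,0,0,0,0,0,0],[0,0,0,0,0,0,0],[0,0,0,0,0,0,0]]'
python3 -m inch '[[0,0,-0.02,0,0,0,0],[0,0,-0.03,0,0,0,0],[0,0,-0.04,0,0,0,0],[-0.035,-0.025,-0.02,0,0,0,0],[-0.035,-0.025,0,0,0,0,0],[0,-0.03,0,0,0,0,0],[0,0,0,0,0,0,0],[0,0,0,0,0,0,0]]'
python3 -c "
from h import *
to([604.8,-58.4,200])
wrist('y3')"
```

```text
clock: 17.0
eef_pos: [568.7, -244.2, 95.9]
tcp_rot: [3.141, -0.0, 0.227]
contact_force: [-0.4, -0.5, 0.2]
opening: 0.498
grasp_force: 0.0
clock: 17.8
eef_pos: [482.9, -181.9, 206.4]
tcp_rot: [3.141, -0.001, 0.228]
contact_force: [0.2, 0.5, 0.5]
opening: 0.501
grasp_force: 0.0
pos [ 482.9 -181.9  206.4] tool-shift [146.7 -92.8   6.4]
x [0.974 0.226 0.001] y [ 0.226 -0.974  0.001] z [ 0.001 -0.001 -1.   ] F [0.2 0.5 0.5] open 0.501 t 17.8
```

View pics/y3.png

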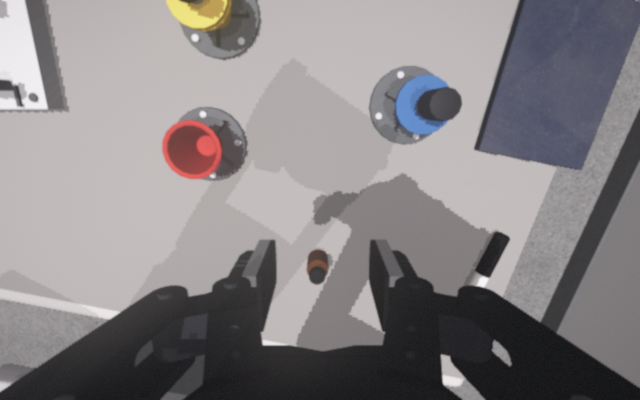

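```bash
python3 -c "
from h import *
f=load('y3')
print('blue collar',atz(f,(425,105),60.5),'knob',atz(f,(441,104),107.5),'foot',atz(f,(408,105),6))
for x,y in((568.9,-243.9),(605.5,-58.4)):
  print(proj(f,[[x,y,6],[x,y,60.5],[x,y,107.5],[x+36*.974,y+36*.225,6],[x-36*.974,y-36*.225,6]]).round(1).tolist())"
python3 -m inch '[[0.04,-0.03,0,0,0,0,0],[0.04,-0.03,0,0,0,0,0],[0,0,0,0,0,0,0],[0,0,0,0,0,0,0]]'
python3 -c "
from h import *
to([605,-58.4,150])
wrist('y4')
"
```

```text
blue collar [ 568.18464569 -244.06394998   60.5       ] knob [ 567.45284233 -240.47227231  107.5       ] foot [ 568.82172686 -244.1232747     6.        ]
[[407.8, 104.9], [425.1, 104.0], [446.8, 103.0], [410.5, 63.8], [405.2, 143.5]]
[[217.7, 13.0], [194.8, -8.1], [165.1, -35.4], [214.2, -34.2], [220.9, 57.1]]
clock: 18.25
eef_pos: [547.9, -105.3, 205.4]
tcp_rot: [3.142, 0.001, 0.229]
contact_force: [0.4, -0.2, -0.8]
opening: 0.5
grasp_force: 0.0
pos [ 547.9 -105.3  205.4] tool-shift [ 66.3 -32.7  55.3]
x [ 0.974  0.227 -0.001] y [ 0.227 -0.974  0.   ] z [-0.001 -0.    -1.   ] F [ 0.4 -0.2 -0.8] open 0.5 t 18.25
```

View pics/y4.png

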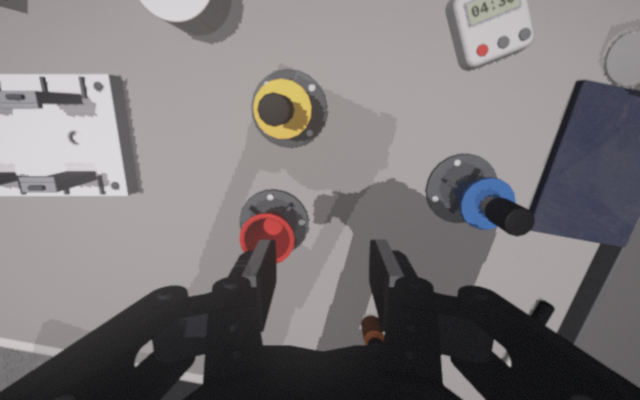

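```bash
python3 -c "
from h import *
f=load('y4')
print('foot',atz(f,(289.5,108),6),'collar',atz(f,(282,109),60.5),'knob',atz(f,(272,108),107.5))
x,y=568.9,-243.9
print(proj(f,[[x,y,6],[x,y,60.5],[x,y,107.5]]).round(1).tolist())"
```

```text
foot [605.62815131 -59.36781479   6.        ] collar [604.67084853 -58.8642887   60.5       ] knob [605.13730954 -57.78291132 107.5       ]
[[462.6, 188.4], [488.9, 203.4], [521.1, 221.7]]
```

```bash
python3 -m inch '[[0.033,-0.016,0,0,0,0,0],[0.033,-0.016,0,0,0,0,0],[0,0,0.035,0,0,0,0],[0,0,0.035,0,0,0,0],[0,0,0,0,0,0,0],[0,0,0,0,0,0,0]]' 80
python3 -c "
from h import *
to([605.2,-58.6,98])"
```

```text
clock: 18.9
eef_pos: [603.4, -60.6, 136.0]
tcp_rot: [-3.141, 0.002, 0.226]
contact_force: [0.8, 0.1, 1.3]
opening: 0.501
grasp_force: 0.0
pos [603.4 -60.6 136. ] tool-shift [ 2.2 -1.5 38. ]
x [ 0.975  0.224 -0.002] y [ 0.224 -0.975 -0.   ] z [-0.002  0.    -1.   ] F [0.8 0.1 1.3] open 0.501 t 18.9
```

```bash
python3 -m inch '[[0.002,-0.0015,0.02,0,0,0,0],[0,0,0.018,0,0,0,0],[0,0,0,0,0,0,0],[0,0,0,0,0,0,1],[0,0,0,0,0,0,1],[0,0,0,0,0,0,1],[0,0,0,0,0,0,1]]' 80
python3 -c "
from h import *
to([605.2,-58.6,98])"
```

```text
clock: 19.6
eef_pos: [606.9, -58.3, 100.1]
tcp_rot: [3.14, -0.003, 0.227]
contact_force: [-1.1, -3.7, 7.9]
opening: 0.227
grasp_force: 78.2
pos [606.9 -58.3 100.1] tool-shift [-1.7 -0.1  2.1]
x [0.974 0.225 0.003] y [ 0.225 -0.974  0.002] z [ 0.003 -0.001 -1.   ] F [-1.1 -3.7  7.9] open 0.227 t 19.6
```

```bash
python3 -m inch '[[0,0,-0.005,0,0,0,1],[0,0,-0.004,0,0,0,1],[-0.0042,0,0,0,4,0,1],[-0.0042,0,0,0,4,0,1],[0,0,0,0,0,0,1],[0,0,0,0,0,0,1],[0,0,0,0,0,0,1]]' 80
python3 -c "
from h import *
to([605.2,-58.6,98])
f=wrist('rk1');save('side','rk1s.png')"
```

```text
clock: 20.3
eef_pos: [597.8, -59.3, 106.9]
tcp_rot: [-3.141, -0.138, 0.227]
contact_force: [0.0, 0.1, -1.1]
opening: 0.231
grasp_force: 78.2
pos [597.8 -59.3 106.9] tool-shift [6.  1.  9.8]
x [0.965 0.223 0.138] y [ 0.225 -0.974 -0.   ] z [ 0.134  0.031 -0.99 ] F [ 0.   0.1 -1.1] open 0.231 t 20.3
```

View pics/rk1.png

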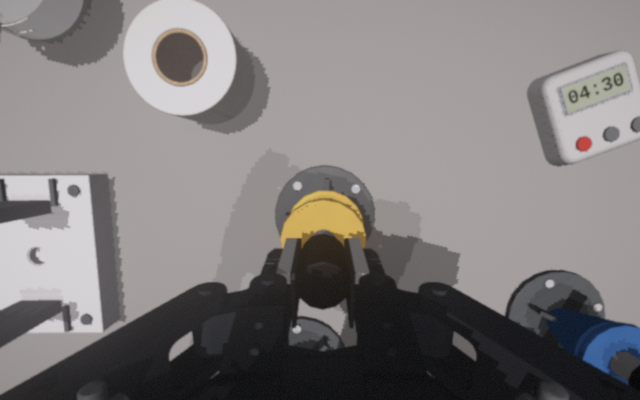

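```bash
python3 -m inch '[[0.0042,0,0,0,-4,0,1],[0.0042,0,0,0,-4,0,1],[0,0,0.004,0,0,0,1],[0,0,0.004,0,0,0,1],[0,0,0.002,0,0,0,1],[0,0,0,0,0,0,1],[0,0,0,0,0,0,1]]' 80
python3 -c "
from h import *
to([605.2,-58.6,98])"
```

```text
clock: 21.1
eef_pos: [606.4, -58.1, 99.7]
tcp_rot: [3.14, -0.004, 0.227]
contact_force: [-3.2, -2.9, 22.0]
opening: 0.228
grasp_force: 81.4
pos [606.4 -58.1  99.7] tool-shift [-1.2  0.2  1.7]
x [0.974 0.225 0.004] y [ 0.225 -0.974  0.001] z [ 0.004 -0.    -1.   ] F [-3.2 -2.9 22. ] open 0.228 t 21.1
```

Seated with 22 N down; release, rise, look while heading to blue.

```bash
python3 -m inch '[[0,0,0,0,0,0,0.2],[0,0,0,0,0,0,0],[0,0,0,0,0,0,0],[0,0,0,0,0,0,0],[0,0,-0.02,0,0,0,0],[0,0,-0.03,0,0,0,0],[0,0,-0.04,0,0,0,0],[0,0,-0.02,0,0,0,0]]'
python3 -m inch '[[-0.035,0.015,0,0,0,0,0],[-0.035,0.015,0,0,0,0,0],[0,0,0,0,0,0,0],[0,0,0,0,0,0,0]]'
python3 -c "
from h import *
to([568.9,-243.9,205])
wrist('y5')
x,y=568.9,-243.9
f=load('y5')
print('blue',proj(f,[[x,y,6],[x,y,60.5],[x,y,107.5]]).round(1).tolist())
x,y=605.2,-58.6
print('yel',proj(f,[[x,y,6],[x,y,60.5],[x,y,107.5]]).round(1).tolist())"
```

```text
clock: 21.9
eef_pos: [606.6, -57.6, 210.3]
tcp_rot: [3.141, -0.003, 0.227]
contact_force: [0.4, -0.1, -0.5]
opening: 0.501
grasp_force: 0.0
clock: 22.3
eef_pos: [543.8, -102.9, 207.6]
tcp_rot: [-3.141, -0.0, 0.226]
contact_force: [0.7, 0.5, 0.7]
opening: 0.496
grasp_force: 0.0
pos [ 543.8 -102.9  207.6] tool-shift [ -7.1 143.1   2.6]
x [0.975 0.224 0.   ] y [ 0.224 -0.975 -0.   ] z [ 0.  0. -1.] F [0.7 0.5 0.7] open 0.496 t 22.3
blue [[465.5, 184.3], [492.2, 198.4], [524.8, 215.6]]
yel [[292.0, 104.8], [285.9, 104.0], [278.3, 103.0]]
```

View pics/y5.png

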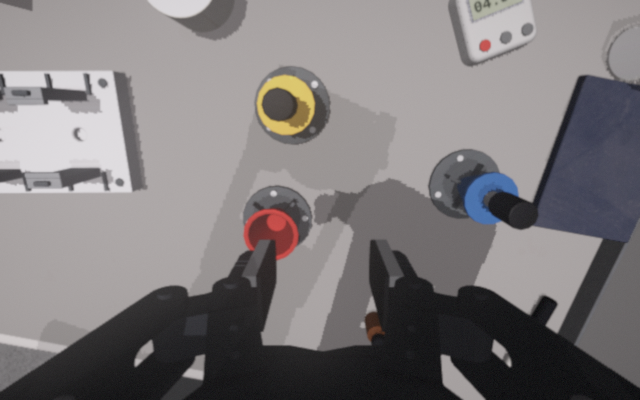

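```bash
python3 -m inch '[[-0.002,0.036,0,0,0,0,0],[-0.002,0.036,0,0,0,0,0],[-0.002,0.036,0,0,0,0,0],[-0.001,0.035,0,0,0,0,0],[0,0,0.035,0,0,0,0],[0,0,0.035,0,0,0,0],[0,0,0,0,0,0,0],[0,0,0,0,0,0,0]]' 80
python3 -c "
from h import *
to([568.9,-243.9,98])"
```

```text
clock: 23.15
eef_pos: [569.9, -243.0, 137.4]
tcp_rot: [-3.141, 0.001, 0.228]
contact_force: [0.8, -0.4, 0.6]
opening: 0.499
grasp_force: 0.0
pos [ 569.9 -243.   137.4] tool-shift [-1.2  0.7 39.4]
x [ 0.974  0.226 -0.001] y [ 0.226 -0.974 -0.001] z [-0.001  0.001 -1.   ] F [ 0.8 -0.4  0.6] open 0.499 t 23.15
```

```bash
python3 -m inch '[[-0.001,0.0005,0.02,0,0,0,0],[0,0,0.019,0,0,0,0],[0,0,0,0,0,0,0],[0,0,0,0,0,0,1],[0,0,0,0,0,0,1],[0,0,0,0,0,0,1],[0,0,0,0,0,0,1]]' 80
python3 -c "
from h import *
to([568.9,-243.9,98])"
python3 -m inch '[[0,0,-0.005,0,0,0,1],[0,0,-0.004,0,0,0,1],[-0.0042,0,0,0,4,0,1],[-0.0042,0,0,0,4,0,1],[0,0,0,0,0,0,1],[0,0,0,0,0,0,1],[0,0,0,0,0,0,1]]' 80
python3 -c "
from h import *
to([568.9,-243.9,98]);wrist('rk2')"
```

```text
clock: 23.85
eef_pos: [569.9, -244.4, 100.8]
tcp_rot: [3.14, -0.003, 0.227]
contact_force: [-1.2, 2.4, 7.0]
opening: 0.227
grasp_force: 78.0
pos [ 569.9 -244.4  100.8] tool-shift [-0.9 -0.7  2.8]
x [0.974 0.225 0.003] y [ 0.225 -0.974  0.002] z [ 0.003 -0.001 -1.   ] F [-1.2  2.4  7. ] open 0.227 t 23.85
clock: 24.55
eef_pos: [560.8, -246.1, 107.5]
tcp_rot: [3.141, -0.138, 0.227]
contact_force: [-0.7, 0.4, -1.8]
opening: 0.228
grasp_force: 78.7
pos [ 560.8 -246.1  107.5] tool-shift [ 7.  -0.4 10.6]
x [0.965 0.223 0.138] y [ 0.225 -0.974  0.   ] z [ 0.134  0.031 -0.99 ] F [-0.7  0.4 -1.8] open 0.228 t 24.55
```

View pics/rk2.png

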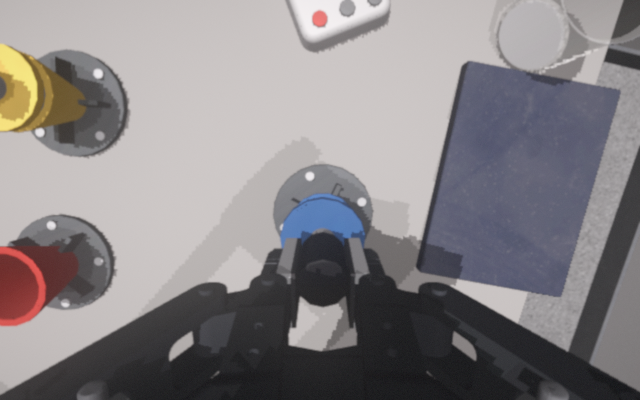

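The picture shows blue tilted in its cup with the tool (collar at (322,215)). Setting it back.

```bash
python3 -m inch '[[0.0042,0,0,0,-4,0,1],[0.0042,0,0,0,-4,0,1],[0,0,0.004,0,0,0,1],[0,0,0.004,0,0,0,1],[0,0,0.002,0,0,0,1],[0,0,0,0,0,0,1],[0,0,0,0,0,0,1]]' 80
python3 -m inch '[[0,0,0,0,0,0,0.2],[0,0,0,0,0,0,0],[0,0,0,0,0,0,0],[0,0,0,0,0,0,0],[0,0,-0.02,0,0,0,0],[0,0,-0.03,0,0,0,0],[0,0,-0.04,0,0,0,0],[0,0,-0.02,0,0,0,0]]'
python3 -m inch '[[-0.035,-0.035,0,0,0,0,0],[-0.035,-0.035,0,0,0,0,0],[0,-0.03,0,0,0,0,0],[0,0,0,0,0,0,0],[0,0,0,0,0,0,0]]'
python3 -c "
from h import *
f=wrist('end');to([568.9,-243.9,98])
for x,y in((568.9,-243.9),(605.2,-58.6)):
  print(proj(f,[[x,y,6],[x,y,60.5],[x,y,107.5]]).round(1).tolist())"
```

```text
clock: 25.3
eef_pos: [569.5, -244.4, 100.4]
tcp_rot: [3.141, -0.004, 0.227]
contact_force: [-1.9, 2.7, 22.1]
opening: 0.229
grasp_force: 81.6
clock: 26.1
eef_pos: [569.5, -244.6, 210.9]
tcp_rot: [3.14, -0.003, 0.227]
contact_force: [0.3, 0.2, -0.7]
opening: 0.498
grasp_force: 0.0
clock: 26.6
eef_pos: [478.1, -162.3, 208.4]
tcp_rot: [3.141, -0.001, 0.228]
contact_force: [0.4, -0.2, -0.6]
opening: 0.503
grasp_force: 0.0
pos [ 478.5 -162.8  208.3] tool-shift [ 69.7  99.3 110.4]
x [0.974 0.226 0.001] y [ 0.226 -0.974  0.001] z [ 0.001 -0.    -1.   ] F [-0.8 -0.5  1.1] open 0.504 t 26.65
[[428.7, 104.6], [450.0, 103.7], [476.7, 102.6]]
[[241.4, 13.7], [223.8, -7.0], [201.1, -33.7]]
```

View pics/end.png

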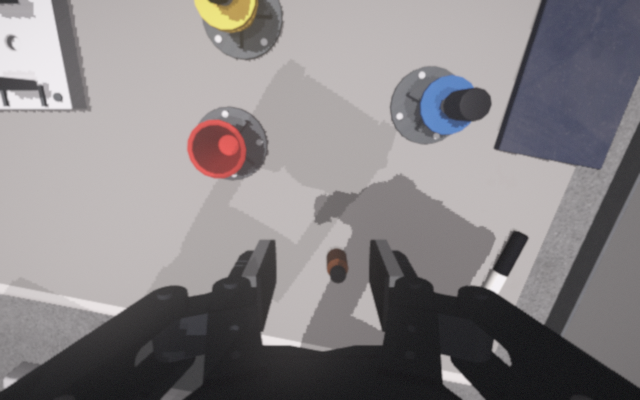

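Blue is seated as predicted: foot at (428,105), collar at (449,105), knob at (473,103). Yellow and the bystanders are undisturbed, so I am handing in.

```bash
python3 -c "
from rig import r
print(r.sign_off())"
```

```text
the job is handed in; nothing more can be done
None
```

The job is handed in (sign-off returned no verdict): red was absent; yellow and blue were freed, seated, each rocked about 8° in order and set back home, and the last pictures show both upright in their cups, the vial and marker undisturbed (timer unmoved when last in view).

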